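Refit the tap knob on a gas hob and hold the safety tap pressed in

ROBOT

A 6-joint arm with a two-finger parallel gripper is mounted at the origin on the work surface. World frame = base frame: x ahead of the robot, y to its left, z up, the work surface at z = 0. Lengths are in m, angles in rad, forces in N, time in s.
With the tool pointing down it reaches from about 0.275 to 0.85 m from the base axis. Payload 19 kg.
Tool frame: the origin (TCP) lies midway between the tips of the shut fingers; the grasp point (between the pads) lies 19 mm behind it; z points along the fingers, y is the direction in which the jaws open and shut (so a half turn about z gives the same grasp; the last joint's range is limited). The gripper opens to 85 mm and grips with 20 to 120 N. Pads are 22 mm wide; open, the fingers measure 114 mm over their backs; the gripper's body (76 mm by 85 mm) begins 54 mm behind the grasp point. The pads swing forward as they close: fully open they stand 13 mm farther back than shut.
Start: joints at [1.031, 0.15, 1.437, -0, 1.554, -0.134], TCP at [0.227, 0.528, 0.231] pointing down, gripper open.
Joint ranges: [-2.8, 2.8], [-0.68, 2.1], [0.12, 2.68], [-1.39, 4.53], [0.16, 2.79], [-2.81, 2.81]. Speed limits (rad/s): [1.89, 1.89, 2.22, 3.01, 3.01, 3.01].

INTERFACE

Orientations are given as a rotation vector (axis times angle).
In Python, from cell import robot gives the robot as it stands. The module is installed in compiled form; this text tells all that it offers.
- The arm moves only by the tool send_rows, never from a script. Its argument "moves" is a list of rows, each an object with "linear": the shift along the tool's x, y, z each as a share of 0.75 m, from -1 to 1, a list of three; "dr": the turn, a rotation vector about the tool's x, y, z each as a share of 0.5 rad, from -1 to 1, a list of three. In form: [{"linear": [dx, dy, dz], "dr": [rx, ry, rz]}, ...]. A call has 1 to 5 rows; each row is the pose to reach, as a shift and turn from the pose commanded when the call began, along the tool's axes at that moment; what a row does not reach only later rows make up. A row lasts 1/12 s, in which the tool goes at most 41.7 mm and 7.16 degrees, less where a joint would pass 70% of its speed; a pose out of reach is approached as far as the arm can. A call with a number of a shift or a turn outside -1 to 1 is refused whole. A call with a gripper value outside its range is refused whole. "grip" is the closure, from 0 (fully open) to 1 (shut), set as the call begins (left out, the last holds). The fingers move at their own pace and stop on an object; "force" is the grip in N (left out, the last holds). Time passes only in rows, so rows that repeat a pose let the fingers close. It gives the time, the measured TCP pose, the force and the opening at its end, in the units of the state.
- robot.get_obs(): the state, without advancing time (a new reading comes with each control period).
- robot.grab_frame(name): name is "scene" or "side" or "wrist"; returns the picture (384x512x3 uint8, red, green, blue); there is no depth.
- robot.camera_params(name): a dict with "fx", "fy", "cx", "cy" (pixels), "rvec" (rotation vector, rad) and "tvec" (3), from world to camera coordinates, as OpenCV has them; the wrist camera has in their place "tool_from_camera" (4x4, takes a point from camera to tool coordinates, whose origin is the TCP and whose axes are the flange's). Camera axes: x right, y down, z forward; pixel columns grow to the right and rows downward; lengths in m; the calibration is good to about 2 mm. A picture is of the moment at which its call begins: read the wrist's pose just before it. camera_params takes no time and is no camera call.
- robot.sign_off(): hands the job in, once; it reports no verdict.
The state is a dict: "time_s": time; "q": joint angles; "dq": joint speeds; "tau": joint torques, N m; "position": TCP position; "tcp_rot": TCP orientation; "ft_force": force on the tool from outside, world axes, zero at the start; "moment": the same for the moment, N m; "gripper_width": finger opening in m.
Only numpy, scipy, OpenCV 4.12 (cv2) and the standard library are available. Lean on these libraries where they do the work, as an engineer would, in place of code of your own. Each camera call takes 0.05 s, during which the arm holds its last target.

TASK

A two-ring gas hob from stock is being checked on the storeroom bench (no gas is connected): put its loose bar-grip knob back on the bare tap spindle, turning the knob so that the flat in its bore matches the flat of the spindle, not turning the tap itself, and slide it fully home. Then press the knob straight down until the spring-loaded spindle is fully in, and finish like that: the program ends while the robot still holds the tap pressed in, without letting go. Leave everything else lying where it is.

Things in the scene. Friction and masses are not known exactly. Their poses are not given: they have to be found in the camera images.
- knob_mid (a point): the loose black die-cast knob, lying bore down: round skirt 42 mm across, 15 mm high; on it a grip bar 13 mm wide, 37 mm long, 21 mm high (36 mm in all). Point on the axis, 18 mm above its underside; z up, x along the bar to its pointed end with a white line (the other end is blunt). The bar's sides are parallel from 15 mm behind the axis to 11 mm ahead of it. 100 to 210 g.
- knob_bore (a point): mouth of the bore in the knob's underside, on the axis, 18 mm below knob_mid, axes as there. The bore is D-shaped, 13 mm across, 15 mm deep, its flat on the +x (pointed) side, 1.6 mm from the axis. Home on the spindle, this mouth lies 15 mm below spindle_tip (knob_mid 3 mm above it), 9 mm above the hob's plate.
- spindle_tip (a point): centre of the top end of the bare steel tap spindle, upright, 24 mm above the hob's plate (114 mm above the bench) when not pressed. D-shaped, 12 mm across, one flat 1 mm from the axis reaching 17 mm below the tip; top edge broken by 0.7 mm. z up, x square to the flat, pointing out of it: the knob fits when its x points the same way as this x, within about 0.1 rad.
- spindle (a joint): how far the spindle is pressed down, m: 0 is out, 0.005 fully in, at its stop. A spring holds it out: about 6 N to start it, 12 N when fully in; it comes out again when let go. The spindle also turns in the tap, with a friction of about 0.05 N m.
- tap_tab (a point): end of the small brass tab of the stop washer on the plate round the bare spindle: 15 mm from the spindle's axis, on the same side as the flat. It turns with the spindle but does not go down with it; it shows how far the tap has been turned.
- hob: the steel hob, fixed: 510 mm (x) by 290 mm (y), top plate 90 mm above the bench; origin under its centre on the bench, x away from the robot. Its taps are 190 mm in front of the centre (-x), 60 mm to either side; either may be the bare one. Behind them the front ring (18 mm above the plate, 96 mm across, 45 mm in front of the centre), then the rear ring and its pan support (40 mm above the plate).
- tap_fitted: the other tap, which still has its knob (the same as the loose one, its pointed end away from the robot; fixed); 120 mm from the bare spindle. Origin on the plate, on its axis. Leave it alone.
- burner_cap: loose burner cap, a flat black disc 74 mm across and 10 mm high, lying on the bench; a bystander. Origin at the centre of its underside.
- star_knob: loose five-lobed clamping knob, about 51 mm across and 26 mm high, with a steel boss below; a bystander (not the knob to be fitted). Origin at the centre of its underside.
- screwdriver: screwdriver with a wooden handle, 210 mm long, lying on the bench; a bystander. Origin at the centre of its underside.
- wrench: steel spanner, 170 mm long, lying on the bench; a bystander. Origin at the centre of its underside.
- spray_can: can 58 mm across and 170 mm tall, standing; a bystander. Origin at the centre of its underside.
- pan_grid: the hob's front pan support, a dark cast grid 210 x 230 mm, 40 mm high, lifted off and lying on the bench; a bystander. Origin at the centre of its underside.
- jar: glass jar 68 mm across and 85 mm tall; a bystander. Origin at the centre of its underside.
There are look-alikes about, which are no part of the job. Leave any blue, green or pink look-alike of the part that bears knob_mid alone.

How it is judged:
On the way, in this order (a step that is already met when the one before it is completed fails the run):
1. the knob is picked up: 50 mm or more off the bench (height (world z) of knob_mid above 0.068 m), for 0.1 s.
2. the knob is home on the bare spindle, flat to flat (z of knob_mid in the frame of spindle_tip between -0.002 and 0.006 m and horizontal distance between knob_mid and spindle_tip below 0.003 m and angle between the x axis of knob_mid and the x axis of spindle_tip, either way round below 0.25 rad and angle between knob_mid's own z axis and vertical below 0.12 rad), for 0.1 s.
At the end, for the whole second after the job is handed in: the knob is fully home on the bare spindle (within 3 mm in depth, on its axis within 3 mm, upright, flat to flat), the robot itself still presses it with 3 N or more and the spindle is pressed in by more than 4 of its 5 mm; the tap has been turned by less than about 20 degrees (5.5 mm at the tab) (all of step 2 and value of joint spindle above 0.004 m and contact force between any of the fingers, the arm and knob above 3 N and distance of tap_tab from where it was at the start of the episode below 0.0055 m); the arm keeps its last pose, push and grip.
It fails at once if a bystander (cap, star knob, screwdriver, spanner, can, pan support or jar) is moved by more than 30 mm (distance of any of burner_cap, star_knob, screwdriver, wrench, spray_can, pan_grid, jar from where it was at the start of the episode above 0.03 m).
It also fails if it takes over 38 s, if anything falls off the work surface, if the arm or the gripper's body presses on something with over 40 N, if the wrist force passes 120 N, or if a joint passes its speed limit or range.

## Working session

There is one attempt and no reset: what is moved stays moved. The work goes in short steps, Python scripts to look and compute and a tool call to move; the robot and the scene stay as the last step left them, time stands still between calls to the robot, and variables do not carry over. Pictures are saved under pics/ and viewed, and the job is handed in when it is done.

Besides the shell and the picture viewer there is one more tool, called by a JSON object that holds its "op" and its "data", one argument or row to a line. send_rows: Moves the arm, as the interface text tells. Its arguments: {"type":"object","properties":{"moves":{"type":"array","items":{"type":"object","properties":{"linear":{"type":"array","items":{"type":"number","minimum":-1,"maximum":1}},"dr":{"type":"array","items":{"type":"number","minimum":-1,"maximum":1}}}}},"grip":{"type":"number"},"force":{"type":"number"}},"required":["moves"]}

```bash
mkdir -p pics
python3 - <<'E'
from cell import robot
import cv2,json
o=robot.get_obs(); print(o)
for n in ["scene","side","wrist"]:
    f=robot.grab_frame(n); cv2.imwrite(f"pics/{n}0.png",cv2.cvtColor(f,cv2.COLOR_RGB2BGR)); print(n,robot.camera_params(n))
E
```

```text
{'time_s': 0.0, 'q': array([ 1.03099491e+00,  1.50966204e-01,  1.43801578e+00, -1.53106088e-05,
        1.55378032e+00, -1.33946870e-01]), 'dq': array([-0.00044804, -0.00088068, -0.00062323,  0.00166918, -0.00027398,
       -0.00174495]), 'tau': array([-3.68011257e-03, -7.13076353e+01, -5.70849216e+01, -8.75151181e-04,
        9.25031462e-03,  5.85166254e-05]), 'position': array([0.22688377, 0.52808665, 0.23069432]), 'tcp_rot': array([-6.33072891e-01, -3.07676483e+00,  1.74176025e-03]), 'ft_force': array([ 0.25754514, -0.35240496,  0.48947831]), 'moment': array([-0.02203229,  0.06588096,  0.03839854]), 'gripper_width': 0.08533882146059957}
scene {'fx': 386.9020423625107, 'fy': 386.9020423625107, 'cx': 248.60542209962315, 'cy': 184.5374849299554, 'rvec': array([ 2.295997  ,  0.79590354, -0.30942767]), 'tvec': array([-0.40451944, -0.16533003,  1.43121355])}
side {'fx': 453.0818840673121, 'fy': 453.0818840673121, 'cx': 254.0418253520236, 'cy': 195.09609187572408, 'rvec': array([ 0.31407144, -2.77998833,  1.27076106]), 'tvec': array([0.52952545, 0.1650767 , 1.63586911])}
wrist {'fx': 275.57394228429865, 'fy': 275.57394228429865, 'cx': 251.58225676269518, 'cy': 188.3607612511844, 'tool_from_camera': array([[ 1.88609380e-04, -9.56262619e-01, -2.92509432e-01,
         7.40833043e-02],
       [ 9.99999967e-01,  2.30788182e-04, -1.09687875e-04,
        -2.89435883e-04],
       [ 1.72398135e-04, -2.92509402e-01,  9.56262631e-01,
        -1.41147309e-01],
       [ 0.00000000e+00,  0.00000000e+00,  0.00000000e+00,
         1.00000000e+00]])}
```

View pics/scene0.png

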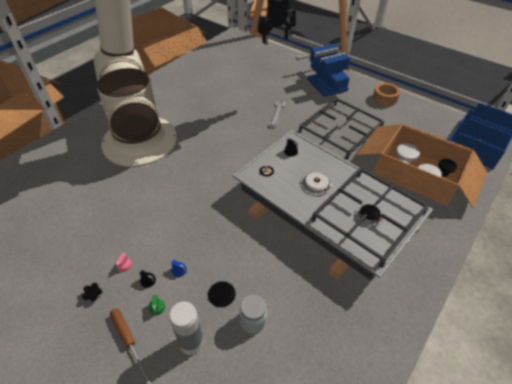

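View pics/side0.png

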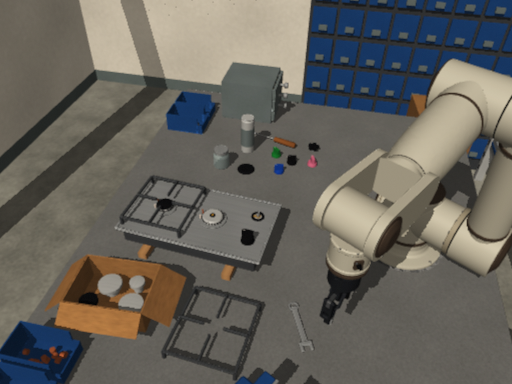

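View pics/wrist0.png

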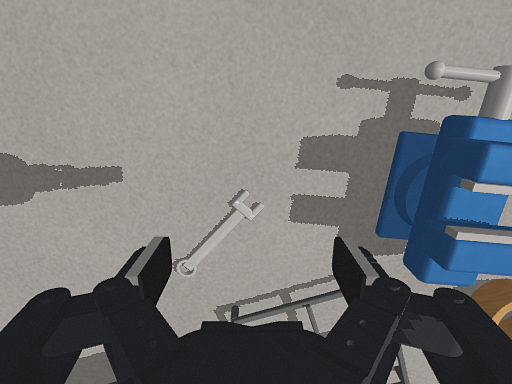

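The scene view shows the loose black knob at about (147,279) among pink, blue and green copies. The bare spindle is at about (267,171) and the fitted knob at (291,148). In the side view the loose knob is at (292,160) and the spindle at (258,216).

```bash
cat > h.py <<'E'
from cell import robot
import numpy as np,cv2
from scipy.spatial.transform import Rotation as R
def cam(n,o=None):
    p=robot.camera_params(n)
    K=np.array([[p['fx'],0,p['cx']],[0,p['fy'],p['cy']],[0,0,1]])
    if n=='wrist':
        T=np.eye(4);T[:3,:3]=R.from_rotvec(o['tcp_rot']).as_matrix();T[:3,3]=o['position']
        W=T@p['tool_from_camera']   # world from cam
    else:
        M=np.eye(4);M[:3,:3]=R.from_rotvec(p['rvec']).as_matrix();M[:3,3]=p['tvec'];W=np.linalg.inv(M)
    return K,W
def ray(n,uv,o=None):
    K,W=cam(n,o);d=W[:3,:3]@np.linalg.solve(K,[uv[0],uv[1],1]);return W[:3,3],d/np.linalg.norm(d)
def onz(n,uv,z,o=None):
    c,d=ray(n,uv,o);return c+d*(z-c[2])/d[2]
def proj(n,P,o=None):
    K,W=cam(n,o);M=np.linalg.inv(W);P=np.atleast_2d(P);c=P@M[:3,:3].T+M[:3,3];q=c@K.T;return q[:,:2]/q[:,2:]
def snap(n,name):
    o=robot.get_obs();f=cv2.cvtColor(robot.grab_frame(n),cv2.COLOR_RGB2BGR);cv2.imwrite(f'pics/{name}.png',f);
    np.save(f'pics/{name}.npy',np.r_[o['position'],o['tcp_rot']]);return o,f
def lo(name):
    a=np.load(f'pics/{name}.npy');return dict(position=a[:3],tcp_rot=a[3:])
def delta(pos,rot,base=None):
    "share units from current measured pose"
    o=base or robot.get_obs();A=R.from_rotvec(o['tcp_rot']);
    l=A.inv().apply(np.array(pos)-o['position'])/0.75
    r=(A.inv()*rot).as_rotvec()/0.5
    return l.round(4),r.round(4)
def down(yaw):
    "tool z down, tool y (jaw) at direction yaw+90... x axis at world yaw"
    x=np.array([np.cos(yaw),np.sin(yaw),0]);z=np.array([0,0,-1.]);y=np.cross(z,x)
    return R.from_matrix(np.c_[x,y,z])
E
python3 - <<'E'
from h import *
print('knob',onz('scene',(147,279),.02),onz('side',(292,160),.02))
print('tip',onz('scene',(267,171),.1),onz('side',(258,216),.1))
print('fit',onz('scene',(291,148),.11),onz('side',(248,237),.11))
o=robot.get_obs();print(R.from_rotvec(o['tcp_rot']).as_matrix(),o['time_s'])
for n,c,s in (('scene',(147,279),40),('scene',(267,171),40),('side',(258,216),40),('side',(292,160),40)):
    f=cv2.imread(f'pics/{n}0.png');x,y=c
    f=cv2.resize(f[y-s:y+s,x-s:x+s],(390,290),interpolation=cv2.INTER_CUBIC);
    globals().setdefault('L',[]).append(f)
cv2.imwrite('pics/crops.png',np.vstack([np.hstack(L[:2]),np.hstack(L[2:])]))
E
```

```text
knob [ 0.46477547 -0.37134756  0.02      ] [ 0.45368511 -0.36188727  0.02      ]
tip [0.52196444 0.08277892 0.1       ] [0.50895228 0.09797013 0.1       ]
fit [0.52692912 0.20459572 0.11      ] [0.51830648 0.21328323 0.11      ]
[[-9.18787688e-01  3.94751800e-01 -4.47313101e-04]
 [ 3.94752040e-01  9.18787368e-01 -7.74795877e-04]
 [ 1.05133560e-04 -8.88450671e-04 -9.99999600e-01]] 0.15
```

View pics/crops.png

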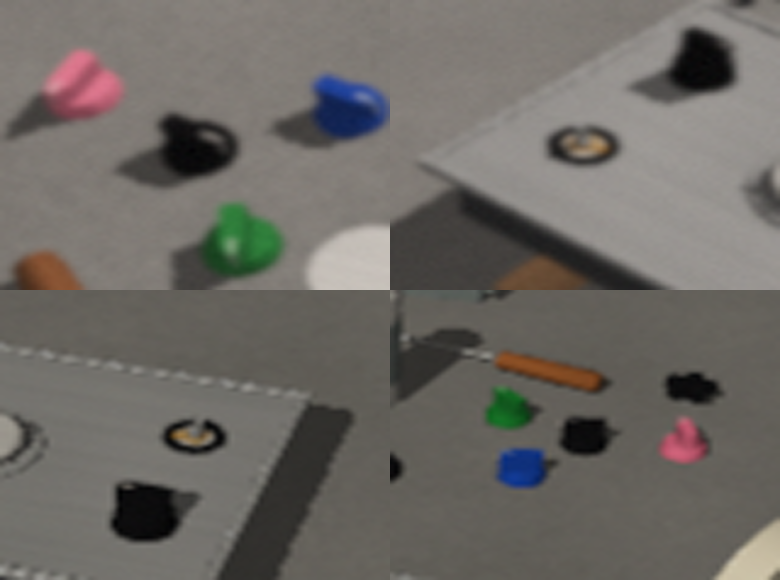

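Run:
```python
from h import *
print(delta([.515,.09,.25],down(2.736)))
```

```text
(array([-0.5835, -0.3851, -0.0253]), array([-0.0018, -0.0002, -0.0004]))
```

{"op": "send_rows", "data": {
  "moves": [
    {"linear":[-0.58,-0.385,-0.025],"dr":[0,0,1]},
    {"linear":[-0.58,-0.385,-0.025],"dr":[0,0,1]},
    {"linear":[-0.58,-0.385,-0.025],"dr":[0,0,1]},
    {"linear":[-0.58,-0.385,-0.025],"dr":[0,0,1]},
    {"linear":[-0.58,-0.385,-0.025],"dr":[0,0,1]}
  ],
  "grip": 0
}}

```text
time_s: 0.57
position: [0.3413, 0.3523, 0.2387]
tcp_rot: [-1.387, -2.819, 0.0]
ft_force: [1.3, 0.7, 0.8]
gripper_width: 0.0852
```

Run:
```python
from h import *
print(delta([.515,.09,.25],down(1.8)));print(robot.get_obs()['time_s'])
```

```text
(array([-0.4184, -0.0299, -0.015 ]), array([-3.00e-04,  2.00e-04,  8.54e-01]))
0.5667
```

{"op": "send_rows", "data": {
  "moves": [
    {"linear":[-0.42,-0.03,-0.015],"dr":[0,0,0.85]},
    {"linear":[-0.42,-0.03,-0.015],"dr":[0,0,0.85]},
    {"linear":[-0.42,-0.03,-0.015],"dr":[0,0,0.85]},
    {"linear":[-0.42,-0.03,-0.015],"dr":[0,0,0.85]},
    {"linear":[-0.42,-0.03,-0.015],"dr":[0,0,0.85]}
  ]
}}

```text
time_s: 0.98
position: [0.458, 0.1794, 0.2463]
tcp_rot: [1.945, 2.467, 0.0]
ft_force: [0.7, 0.9, 0.0]
gripper_width: 0.0853
```

Run:
```python
from h import *
print(delta([.515,.09,.25],down(1.8)));print(robot.get_obs()['time_s'])
```

```text
(array([-0.1337,  0.046 , -0.0049]), array([0.0002, 0.    , 0.0134]))
0.9833
```

{"op": "send_rows", "data": {
  "moves": [
    {"linear":[-0.13,0.045,-0.005]},
    {"linear":[-0.13,0.045,-0.005]},
    {"linear":[-0.13,0.045,-0.005]},
    {"linear":[-0.13,0.045,-0.005]}
  ]
}}

```text
invalid input
```

Run:
```python
from h import *
o,f=snap('wrist','w1');print(o['position'],o['tcp_rot'],np.abs(o['dq']).max())
```

```text
[0.45798219 0.17944877 0.24629746] [1.94456113e+00 2.46734413e+00 1.17600826e-04] 1.06459150370123
```

View pics/w1.png

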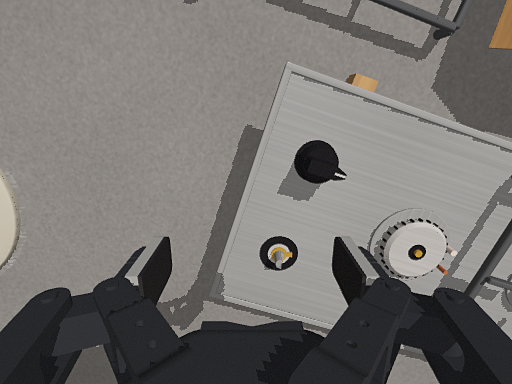

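The move was refused because every row needs "dr". The wrist view shows the bare spindle at (279,256) with its brass tab on the right at about (290,255). The fitted knob is at (317,163), pointing to the right.

{"op": "send_rows", "data": {
  "moves": [
    {"linear":[-0.13,0.045,-0.005],"dr":[0,0,0]},
    {"linear":[-0.13,0.045,-0.005],"dr":[0,0,0]},
    {"linear":[-0.13,0.045,-0.005],"dr":[0,0,0]},
    {"linear":[-0.13,0.045,-0.005],"dr":[0,0,0]}
  ]
}}

```text
time_s: 1.37
position: [0.515, 0.0914, 0.2494]
tcp_rot: [1.944, 2.468, -0.002]
ft_force: [0.2, 1.3, -0.6]
gripper_width: 0.0857
```

Run:
```python
from h import *
o,f=snap('wrist','w2');print(o['position'],o['tcp_rot'],np.abs(o['dq']).max(),o['time_s'])
uv=proj('wrist',[.515,.09,.114],o)[0];print(uv)
x,y=map(int,uv);s=60;x0=max(0,x-80);y0=max(0,y-60)
cv2.imwrite('pics/w2c.png',cv2.resize(f[y0:y0+120,x0:x0+160],(800,600),interpolation=cv2.INTER_CUBIC));print(x0,y0)
```

```text
[0.51499159 0.09144756 0.24941018] [ 1.94375619e+00  2.46795083e+00 -1.75220818e-03] 0.06798534668217625 1.3667
[251.14180388 179.84087321]
171 119
```

View pics/w2c.png

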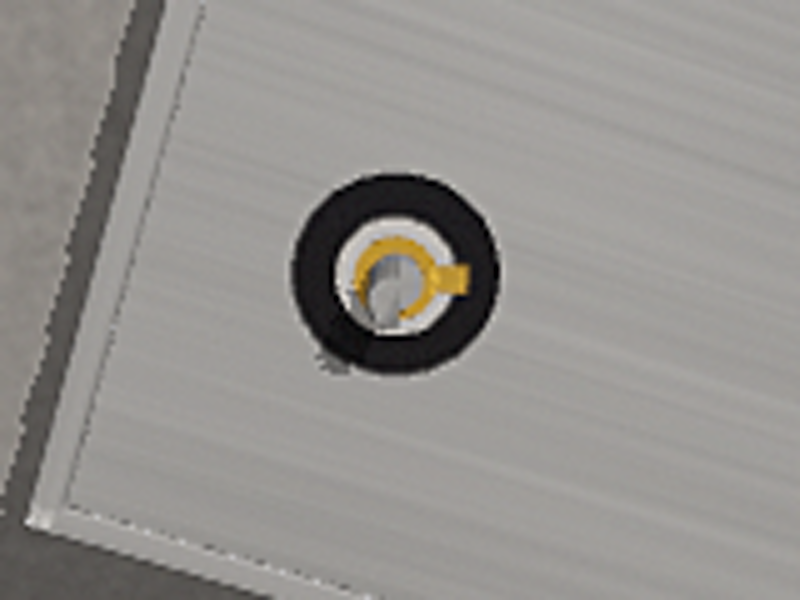

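{"op": "send_rows", "data": {
  "moves": [
    {"linear":[-0.095,0,0.13],"dr":[0,0,0]},
    {"linear":[-0.095,0,0.13],"dr":[0,0,0]},
    {"linear":[-0.095,0,0.13],"dr":[0,0,0]},
    {"linear":[-0.095,0,0.13],"dr":[0,0,0]},
    {"linear":[-0.095,0,0.13],"dr":[0,0,0]}
  ]
}}

```text
time_s: 1.83
position: [0.5294, 0.0258, 0.1512]
tcp_rot: [-1.939, -2.468, 0.002]
ft_force: [0.9, -0.0, 0.9]
gripper_width: 0.0856
```

Run:
```python
from h import *
o,f=snap('wrist','w3');print(o['position'],o['tcp_rot'],np.abs(o['dq']).max(),o['time_s'])
uv=proj('wrist',[.513,.09,.114],o)[0];print(uv)
x,y=map(int,uv);x0=max(0,x-40);y0=max(0,y-30)
cv2.imwrite('pics/w3c.png',cv2.resize(f[y0:y0+60,x0:x0+80],(800,600),interpolation=cv2.INTER_CUBIC));print(x0,y0)
```

```text
[0.52935249 0.02579909 0.15117367] [-1.93892560e+00 -2.46847858e+00  2.32846963e-03] 0.05013815736638215 1.8333
[250.3926829  117.07495524]
210 87
```

View pics/w3c.png

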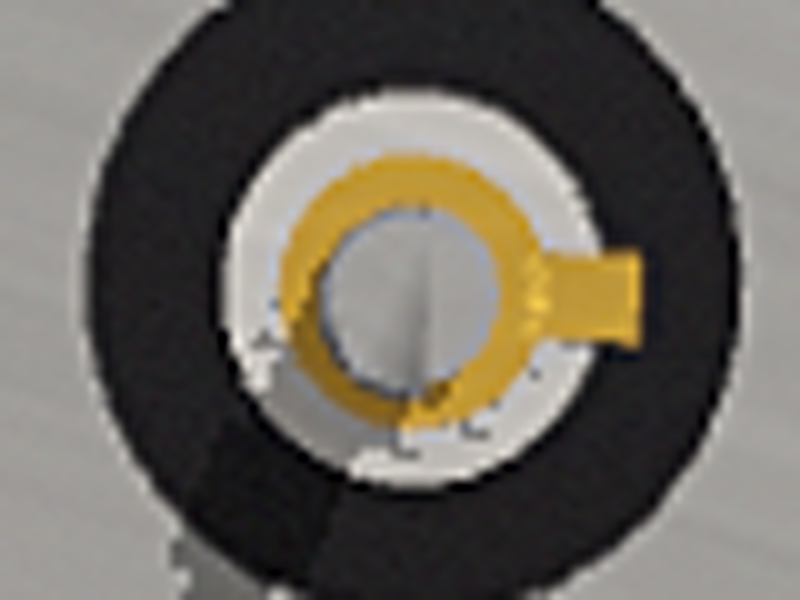

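The close-up shows the spindle tip centred near crop (411,301), which is pixel (250.6,116.7). Its flat faces right and the tab end is at crop (640,298).

Run:
```python
from h import *
o=lo('w3')
u=lambda x,y:((x+.5)/10-.5+210,(y+.5)/10-.5+87)
t=onz('wrist',u(411,301),.114,o);print('tip',t)
a=onz('wrist',u(411,291),.091,o);b=onz('wrist',u(640,298),.091,o);print(a,b,np.linalg.norm(b-a),np.arctan2(*(b-a)[1::-1]))
print(np.arctan2(*(b-t)[1::-1]))
e1=onz('wrist',u(550,250),.091,o);e2=onz('wrist',u(640,250),.091,o);print(np.arctan2(*(e2-e1)[1::-1]))
# bezel
print('bezel',onz('wrist',u(412,290),.09,o))
print('toolyaw',np.arctan2(*R.from_rotvec(o['tcp_rot']).as_matrix()[[1,0],0]))
# fitted knob from w2/w1 (base z .09..)
f=onz('wrist',(317,163),.12,lo('w1'));print(f)
d=delta([.45,-.36,.25],down(1.0));print(d)
```

```text
tip [0.51309586 0.0902892  0.114     ]
[0.51303249 0.09000943 0.091     ] [0.52888676 0.09338639 0.091     ] 0.01620992734766507 0.20986354450679823
0.19367882958662766
0.2394004774442336
bezel [0.51308877 0.0900553  0.09      ]
toolyaw 1.8099497504228734
[0.51670875 0.21248498 0.12      ]
(array([-0.4749, -0.2262, -0.1297]), array([-8.0000e-04, -5.0000e-04,  1.6216e+00]))
```

Run:
```python
from h import *
for n,p in dict(can=(190,345),jar=(253,325),cap=(221,294),green=(158,305),blue=(179,269),pink=(124,263),star=(92,292)).items(): print(n,onz('scene',p,.005))
for n,p in dict(can=(247,150),cap=(246,169),green=(276,153),blue=(279,169),pink=(313,161),star=(314,147)).items(): print(n,onz('side',p,.01))
```

```text
can [ 0.66961796 -0.42193236  0.005     ]
jar [ 0.75830707 -0.2901544   0.005     ]
cap [ 0.64177709 -0.27693621  0.005     ]
green [ 0.53448346 -0.40007662  0.005     ]
blue [ 0.50247936 -0.29267177  0.005     ]
pink [ 0.36865919 -0.37408847  0.005     ]
star [ 0.37107587 -0.48293753  0.005     ]
can [ 0.66199298 -0.40070036  0.01      ]
cap [ 0.63500047 -0.26478341  0.01      ]
green [ 0.53201141 -0.40975077  0.01      ]
blue [ 0.49903244 -0.29857544  0.01      ]
pink [ 0.36486192 -0.39045469  0.01      ]
star [ 0.37286715 -0.49746288  0.01      ]
```

{"op": "send_rows", "data": {
  "moves": [
    {"linear":[-0.47,-0.226,-0.1],"dr":[0,0,1]},
    {"linear":[-0.47,-0.226,-0.1],"dr":[0,0,1]},
    {"linear":[-0.47,-0.226,-0.1],"dr":[0,0,1]},
    {"linear":[-0.47,-0.226,-0.1],"dr":[0,0,1]},
    {"linear":[-0.47,-0.226,-0.1],"dr":[0,0,1]}
  ]
}}

```text
time_s: 2.3
position: [0.488, -0.1751, 0.1943]
tcp_rot: [2.495, 1.904, 0.002]
ft_force: [0.5, -0.2, 0.4]
gripper_width: 0.0859
```

Run:
```python
from h import *
print(delta([.425,-.42,.2],down(1.0)))
```

```text
(array([-0.3372,  0.0052, -0.0074]), array([0.0064, 0.    , 0.6071]))
```

{"op": "send_rows", "data": {
  "moves": [
    {"linear":[-0.335,0.005,0.03],"dr":[0,0,0.6]},
    {"linear":[-0.335,0.005,0.03],"dr":[0,0,0.6]},
    {"linear":[-0.335,0.005,0.03],"dr":[0,0,0.6]},
    {"linear":[-0.335,0.005,0.03],"dr":[0,0,0.6]},
    {"linear":[-0.335,0.005,0.03],"dr":[0,0,0.6]}
  ]
}}

```text
time_s: 2.72
position: [0.4381, -0.3769, 0.1752]
tcp_rot: [2.745, 1.521, 0.002]
ft_force: [0.4, 0.3, 0.4]
gripper_width: 0.0853
```

{"op": "send_rows", "data": {
  "moves": [
    {"linear":[-0.07,0.0,0.03],"dr":[0,0,0]},
    {"linear":[-0.07,0.0,0.03],"dr":[0,0,0]},
    {"linear":[-0.07,0.0,0.03],"dr":[0,0,0]}
  ]
}}

```text
time_s: 2.97
position: [0.4088, -0.4219, 0.1504]
tcp_rot: [-2.75, -1.518, 0.001]
ft_force: [0.2, 1.3, -0.6]
gripper_width: 0.0855
```

Run:
```python
from h import *
o,f=snap('wrist','k1');print(o['position'],o['tcp_rot'],np.abs(o['dq']).max(),o['time_s'])
```

```text
[ 0.40880957 -0.42188792  0.15043955] [-2.75015578e+00 -1.51833251e+00  6.14337935e-04] 0.060133876778979065 2.9667
```

View pics/k1.png

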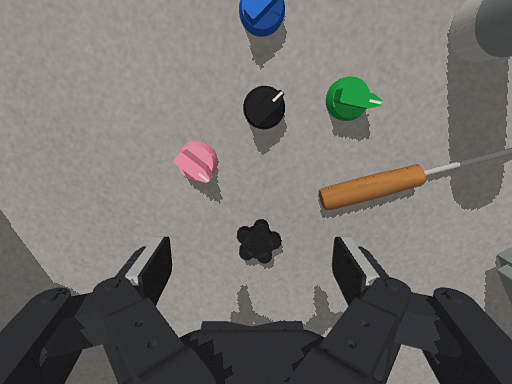

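The black knob is at (264,107), with its white line pointing to the upper right at about (278,97).

Run:
```python
from h import *
f=cv2.imread('pics/k1.png')[77:137,224:304]
f=cv2.resize(f,(800,600),interpolation=cv2.INTER_CUBIC)
f=(np.clip(f/255.,0,1)**.4*255).astype(np.uint8)
cv2.imwrite('pics/k1c.png',f)
```

```text
(no output)
```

View pics/k1c.png

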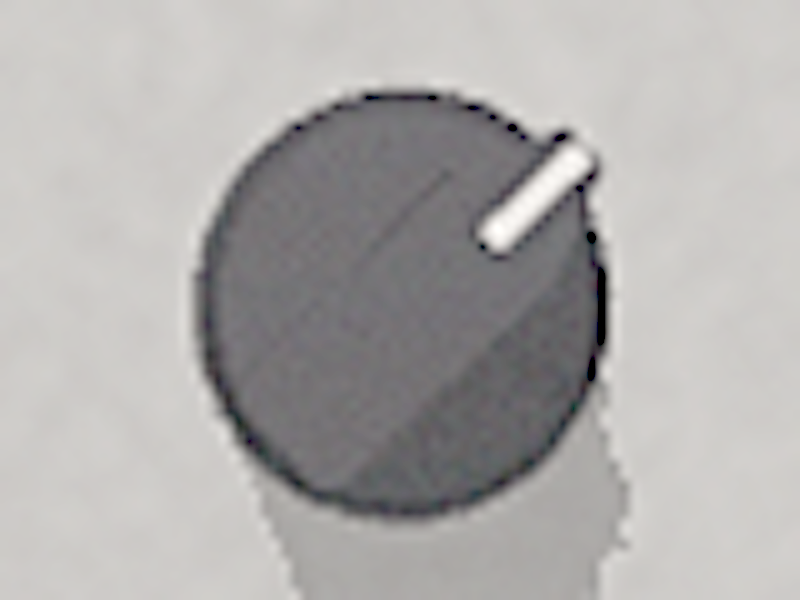

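Run:
```python
from h import *
o=lo('k1')
u=lambda x,y:((x+.5)/10-.5+224,(y+.5)/10-.5+77)
for z in (0,.015): print('c',onz('wrist',u(402,303),z,o))
p=onz('wrist',u(490,243),.036,o);q=onz('wrist',u(583,155),.036,o);print(p,q)
d=q-p;print('yaw',np.arctan2(d[1],d[0]))
c=onz('wrist',u(402,303),.012,o);r=p-c;n=np.array([-d[1],d[0],0])/np.linalg.norm(d);print('offs of line from axis',r@n, 'along',(r@d)/np.linalg.norm(d))
print('yaw via axis',np.arctan2(*((p+q)/2-c)[1::-1]))
# shadow side edge bar side lower: (330,490)-(580,250)
K,W=cam('wrist',o);print('cam',W[:3,3])
e1=onz('wrist',u(350,475),.015,o);e2=onz('wrist',u(560,275),.015,o);d=e2-e1;print('sh yaw',np.arctan2(d[1],d[0]))
print('toolyaw',np.arctan2(*R.from_rotvec(o['tcp_rot']).as_matrix()[[1,0],0]))
def circ(z,r): 
    a=np.linspace(0,2*np.pi,361);return np.c_[c[0]+r*np.cos(a),c[1]+r*np.sin(a),0*a+z]
for z in (0,.015):
    P=(proj('wrist',circ(z,.021),o)-[224,77]+.5)*10-.5;print(z,P.min(0),P.max(0))
```

```text
c [ 0.45787959 -0.36813526  0.        ]
c [ 0.45740669 -0.36768119  0.015     ]
[ 0.46598212 -0.36684935  0.036     ] [ 0.47665533 -0.36488265  0.036     ]
yaw 0.18222151178110754
offs of line from axis -0.0006294778738924759 along 0.008507640641755243
yaw via axis 0.13707681290697923
cam [ 0.4486875  -0.35930921  0.29156657]
sh yaw 0.1906051600249385
toolyaw 1.0088922875004347
0 [189.94746768  81.19668638] [604.05269838 513.14873217]
0.015 [185.12958632  70.38433249] [621.64958949 525.66049998]
```

Run:
```python
from h import *
print(delta([.385,-.381,.15],down(.18)))
```

```text
(array([ 0.0271, -0.0562,  0.0017]), array([ 1.0000e-03, -4.0000e-04,  1.6594e+00]))
```

{"op": "send_rows", "data": {
  "moves": [
    {"linear":[0.027,-0.056,0.0],"dr":[0,0,1]},
    {"linear":[0.027,-0.056,0.0],"dr":[0,0,1]},
    {"linear":[0.027,-0.056,0.0],"dr":[0,0,1]},
    {"linear":[0.027,-0.056,0.0],"dr":[0,0,1]}
  ]
}}

```text
time_s: 3.35
position: [0.3863, -0.3792, 0.1527]
tcp_rot: [3.039, 0.787, 0.002]
ft_force: [-0.0, -0.3, -0.5]
gripper_width: 0.0853
```

{"op": "send_rows", "data": {
  "moves": [
    {"linear":[0,0,0],"dr":[0,0,0.66]},
    {"linear":[0,0,0],"dr":[0,0,0.66]},
    {"linear":[0,0,0],"dr":[0,0,0.66]},
    {"linear":[0,0,0],"dr":[0,0,0.66]},
    {"linear":[0,0,0],"dr":[0,0,0.66]}
  ]
}}

```text
time_s: 3.77
position: [0.3861, -0.38, 0.152]
tcp_rot: [3.127, 0.291, 0.002]
ft_force: [-0.7, 0.0, -1.1]
gripper_width: 0.0853
```

Run:
```python
from h import *
o,f=snap('wrist','k2');print(o['position'],o['tcp_rot'],np.abs(o['dq']).max(),o['time_s'])
print('toolyaw',np.arctan2(*R.from_rotvec(o['tcp_rot']).as_matrix()[[1,0],0]))
x,y=map(int,proj('wrist',[.4577,-.368,.015],o)[0]);x0=x-40;y0=y-30;print(x0,y0)
f=cv2.resize(f[y0:y0+60,x0:x0+80],(800,600),interpolation=cv2.INTER_CUBIC)
f=(np.clip(f/255.,0,1)**.4*255).astype(np.uint8)
cv2.imwrite('pics/k2c.png',f)
```

```text
[ 0.38610271 -0.37997876  0.15196844] [3.12661391e+00 2.90792976e-01 1.75993060e-03] 0.028874042978659867 3.7667
toolyaw 0.1854786429840782
212 76
```

View pics/k2c.png

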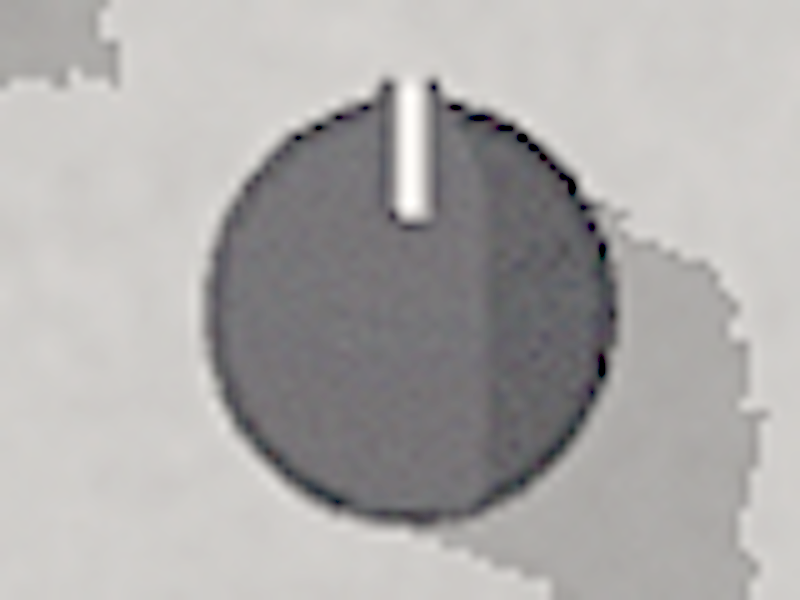

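The white line is vertical in the crop, so the bar is parallel to tool x. The skirt centre is at crop (410,308).

Run:
```python
from h import *
o=lo('k2')
u=lambda x,y:((x+.5)/10-.5+212,(y+.5)/10-.5+76)
for z in (0,.005,.015): print('c',onz('wrist',u(410,308),z,o))
p=onz('wrist',u(411,217),.036,o);q=onz('wrist',u(412,80),.036,o);d=q-p;print(p,np.arctan2(d[1],d[0]))
c=onz('wrist',u(410,308),.003,o)
print(delta([c[0],c[1],.10],down(.1855)),delta([c[0],c[1],.017],down(.1855)))
```

```text
c [ 0.45799532 -0.36833252  0.        ]
c [ 0.45801638 -0.36830051  0.005     ]
c [ 0.45805849 -0.36823648  0.015     ]
[ 0.46576011 -0.36675421  0.036     ] 0.1791049529582692
(array([0.0974, 0.0021, 0.069 ]), array([ 0.0026, -0.0015,  0.0002])) (array([0.0973, 0.002 , 0.1796]), array([ 0.0026, -0.0015,  0.0002]))
```

{"op": "send_rows", "data": {
  "moves": [
    {"linear":[0.097,0.002,0.06],"dr":[0,0,0]},
    {"linear":[0.097,0.002,0.06],"dr":[0,0,0]},
    {"linear":[0.097,0.002,0.1],"dr":[0,0,0]},
    {"linear":[0.097,0.002,0.15],"dr":[0,0,0]},
    {"linear":[0.097,0.002,0.17],"dr":[0,0,0]}
  ]
}}

```text
time_s: 4.23
position: [0.4564, -0.3672, 0.019]
tcp_rot: [-3.125, -0.29, 0.004]
ft_force: [-1.4, 0.1, -1.0]
gripper_width: 0.0856
```

Run:
```python
from h import *
print(delta([.458,-.3683,.017],down(.1855)))
o,f=snap('wrist','k3')
```

```text
(array([0.0019, 0.0019, 0.0026]), array([-0.0072,  0.0047, -0.0004]))
```

View pics/k3.png

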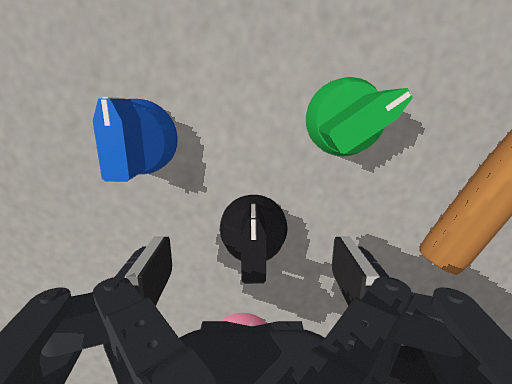

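The knob at (253,230) is centred between the open jaws. Next is a small correction, then closing.

{"op": "send_rows", "data": {
  "moves": [
    {"linear":[0.0018,0.0018,0.0025],"dr":[0,0,0]},
    {"linear":[0.0018,0.0018,0.0025],"dr":[0,0,0]}
  ]
}}

```text
time_s: 4.45
position: [0.4591, -0.3708, 0.0225]
tcp_rot: [3.127, 0.286, 0.001]
ft_force: [1.0, -0.6, 0.3]
gripper_width: 0.0851
```

{"op": "send_rows", "data": {
  "moves": [
    {"linear":[0,0,0],"dr":[0,0,0]},
    {"linear":[0,0,0],"dr":[0,0,0]},
    {"linear":[0,0,0],"dr":[0,0,0]},
    {"linear":[0,0,0],"dr":[0,0,0]},
    {"linear":[0,0,0],"dr":[0,0,0]}
  ],
  "grip": 1,
  "force": 90
}}

```text
time_s: 4.87
position: [0.4584, -0.3706, 0.0218]
tcp_rot: [3.128, 0.283, 0.001]
ft_force: [-0.1, -0.5, 0.2]
gripper_width: 0.0257
```

{"op": "send_rows", "data": {
  "moves": [
    {"linear":[0,0,0],"dr":[0,0,0]},
    {"linear":[0,0,0],"dr":[0,0,0]},
    {"linear":[0,0,0],"dr":[0,0,0]},
    {"linear":[0,0,0],"dr":[0,0,0]},
    {"linear":[0,0,0],"dr":[0,0,0]}
  ]
}}

```text
time_s: 5.28
position: [0.4585, -0.3707, 0.0218]
tcp_rot: [3.128, 0.284, 0.001]
ft_force: [-1.2, 1.7, 7.0]
gripper_width: 0.0101
```

Run:
```python
from h import *
o,f=snap('wrist','k4');print(o['position'],o['tcp_rot'],o['gripper_width'],o['ft_force'])
```

```text
[ 0.45847335 -0.37068649  0.02183773] [3.12807353e+00 2.83555489e-01 5.98793223e-04] 0.010094554502990502 [-1.2128586   1.66209837  6.99837228]
```

View pics/k4.png

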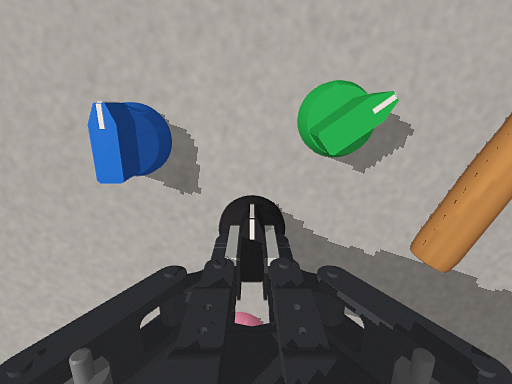

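{"op": "send_rows", "data": {
  "moves": [
    {"linear":[0,0,-0.01],"dr":[0,0,0]},
    {"linear":[0,0,-0.03],"dr":[0,0,0]},
    {"linear":[0,0,-0.06],"dr":[0,0,0]},
    {"linear":[0,0,-0.1],"dr":[0,0,0]},
    {"linear":[0,0,-0.15],"dr":[0,0,0]}
  ]
}}

```text
time_s: 5.75
position: [0.4575, -0.3697, 0.1337]
tcp_rot: [-3.126, -0.283, 0.003]
ft_force: [0.1, -0.3, -1.2]
gripper_width: 0.0104
```

{"op": "send_rows", "data": {
  "moves": [
    {"linear":[0,0,-0.05],"dr":[0,0,0]},
    {"linear":[0,0,-0.1],"dr":[0,0,0]},
    {"linear":[0,0,-0.1],"dr":[0,0,0]},
    {"linear":[0,0,-0.1],"dr":[0,0,0]}
  ]
}}

```text
time_s: 6.08
position: [0.4588, -0.3709, 0.2113]
tcp_rot: [3.126, 0.283, 0.004]
ft_force: [0.5, -0.9, -2.3]
gripper_width: 0.0108
```

Run:
```python
from h import *
o,f=snap('wrist','k5');print(o['position'],o['tcp_rot'],o['gripper_width'],o['ft_force'],o['time_s'])
f=cv2.resize(f[180:330,150:350],(800,600),interpolation=cv2.INTER_CUBIC)
f=(np.clip(f/255.,0,1)**.4*255).astype(np.uint8)
cv2.imwrite('pics/k5c.png',f)
o,f=snap('side','s5')
x,y=map(int,proj('side',o['position'])[0]);print(x,y)
cv2.imwrite('pics/s5c.png',cv2.resize(f[y-60:y+60,x-80:x+80],(800,600),interpolation=cv2.INTER_CUBIC))
```

```text
[ 0.45877422 -0.37090822  0.21129459] [3.12553783 0.28336125 0.00385138] 0.010815580050605955 [ 0.47501211 -0.89276953 -2.33162282] 6.0833
294 121
```

View pics/k5c.png

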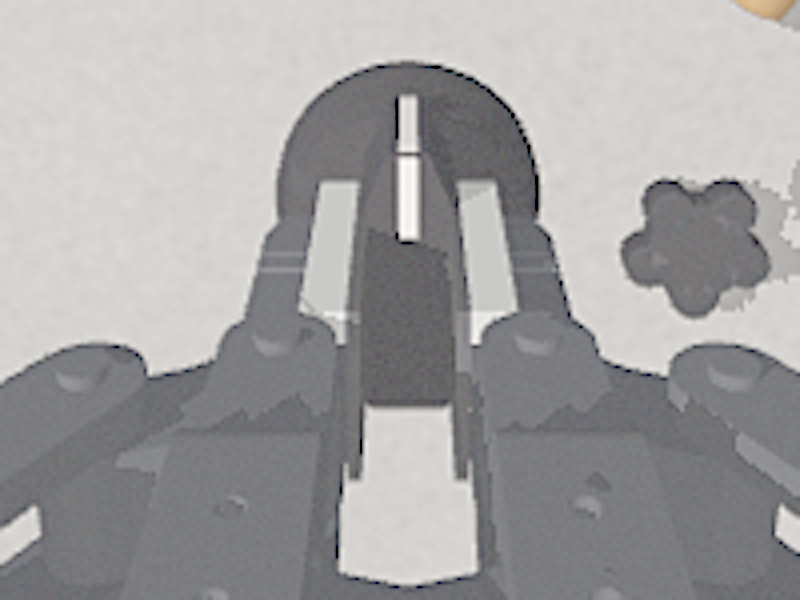

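View pics/s5c.png

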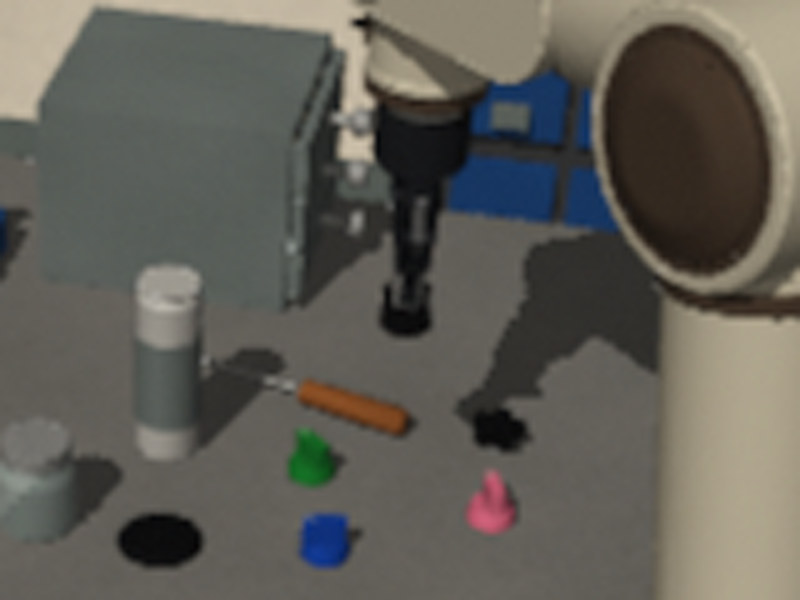

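Run:
```python
from h import *
T=dict(position=np.zeros(3),tcp_rot=np.zeros(3))
u=lambda x,y:((x+.5)/4-.5+150,(y+.5)/4-.5+180)
for n,p,z in (('inner end',(408,240),-.0142),('corner',(408,154),-.0142),('skirt front bot',(408,62),.0218),('skirt front top',(408,62),.0068),('blunt end',(405,405),-.0142)):
    print(n,onz('wrist',u(*p),z,T))
for y in range(0,1):
  pass
# width of skirt at widest: crop 277..539 around y=185
print(onz('wrist',u(277,185),.0218,T),onz('wrist',u(539,185),.0218,T))
# k2 line extents
o=lo('k2');u2=lambda x,y:((x+.5)/10-.5+212,(y+.5)/10-.5+76)
A=R.from_rotvec(o['tcp_rot']);c=np.array([.458,-.3683,0])
for q in ((411,217),(411,80)): print(A.inv().apply(onz('wrist',u2(*q),.036,o)-c))
```

```text
inner end [ 0.00850346  0.00052626 -0.0142    ]
corner [ 0.02036582  0.00052348 -0.0142    ]
skirt front bot [0.02049353 0.00054913 0.0218    ]
skirt front top [0.02546588 0.00053726 0.0068    ]
blunt end [-0.01601315  0.00012973 -0.0142    ]
[-0.00038827 -0.02056262  0.0218    ] [-0.00039125  0.02167377  0.0218    ]
[ 7.95203789e-03 -2.92584206e-05 -3.59923265e-02]
[ 1.93293493e-02 -4.42045333e-05 -3.59812159e-02]
```

Run:
```python
from h import *
c=np.array([.5131,.0901]);y=.21
print(delta([*(c-.074*np.array([np.cos(y),np.sin(y)])),.185],down(y)))
```

```text
(array([ 0.084 , -0.5876,  0.0312]), array([-0.0016,  0.0013, -0.0584]))
```

{"op": "send_rows", "data": {
  "moves": [
    {"linear":[0.01,-0.04,0.0],"dr":[0,0,-0.058]},
    {"linear":[0.02,-0.09,0.01],"dr":[0,0,-0.058]},
    {"linear":[0.03,-0.14,0.02],"dr":[0,0,-0.058]},
    {"linear":[0.035,-0.19,0.03],"dr":[0,0,-0.058]},
    {"linear":[0.04,-0.24,0.03],"dr":[0,0,-0.058]}
  ]
}}

```text
time_s: 6.6
position: [0.454, -0.1858, 0.1832]
tcp_rot: [-3.122, -0.328, 0.006]
ft_force: [0.7, -0.9, -0.2]
gripper_width: 0.0105
```

{"op": "send_rows", "data": {
  "moves": [
    {"linear":[0.01,-0.05,0.0],"dr":[0,0,0]},
    {"linear":[0.02,-0.1,0],"dr":[0,0,0]},
    {"linear":[0.03,-0.15,0],"dr":[0,0,0]},
    {"linear":[0.035,-0.2,0],"dr":[0,0,0]},
    {"linear":[0.04,-0.25,0],"dr":[0,0,0]}
  ]
}}

```text
time_s: 7.02
position: [0.4446, 0.0035, 0.1849]
tcp_rot: [-3.124, -0.329, 0.003]
ft_force: [1.2, -0.0, -0.9]
gripper_width: 0.0106
```

Run:
```python
from h import *
c=np.array([.5131,.0901]);y=.21
print(delta([*(c-.074*np.array([np.cos(y),np.sin(y)])),.185],down(y)))
```

```text
(array([ 0.0147, -0.094 , -0.0001]), array([-0.0016,  0.0042, -0.0007]))
```

{"op": "send_rows", "data": {
  "moves": [
    {"linear":[0.0147,-0.05,0.0],"dr":[0,0,0]},
    {"linear":[0.0147,-0.09,0],"dr":[0,0,0]},
    {"linear":[0.0147,-0.094,0],"dr":[0,0,0]},
    {"linear":[0.0147,-0.094,0],"dr":[0,0,0]},
    {"linear":[0.0147,-0.094,0],"dr":[0,0,0]}
  ]
}}

```text
time_s: 7.43
position: [0.4415, 0.0727, 0.1853]
tcp_rot: [3.124, 0.33, -0.003]
ft_force: [0.0, -0.5, -1.9]
gripper_width: 0.0105
```

{"op": "send_rows", "data": {
  "moves": [
    {"linear":[0,0,0],"dr":[0,0,0]},
    {"linear":[0,0,0],"dr":[0,0,0]}
  ]
}}

```text
time_s: 7.6
position: [0.4419, 0.0718, 0.1859]
tcp_rot: [3.124, 0.326, -0.001]
ft_force: [0.8, 1.2, -0.6]
gripper_width: 0.0102
```

Run:
```python
from h import *
o,f=snap('wrist','p1');print(o['position'],o['tcp_rot'],o['ft_force'],o['time_s'],np.abs(o['dq']).max())
x,y=map(int,proj('wrist',[.5131,.0901,.114],o)[0]);x0=x-40;y0=y-30;print(x0,y0)
cv2.imwrite('pics/p1c.png',cv2.resize(f[y0:y0+60,x0:x0+80],(800,600),interpolation=cv2.INTER_CUBIC))
```

```text
[0.44193847 0.07183627 0.18585661] [ 3.12436083e+00  3.26443520e-01 -1.16664729e-03] [ 0.7893308   1.22201082 -0.61055293] 7.6 0.0034740581147925517
206 75
```

View pics/p1c.png

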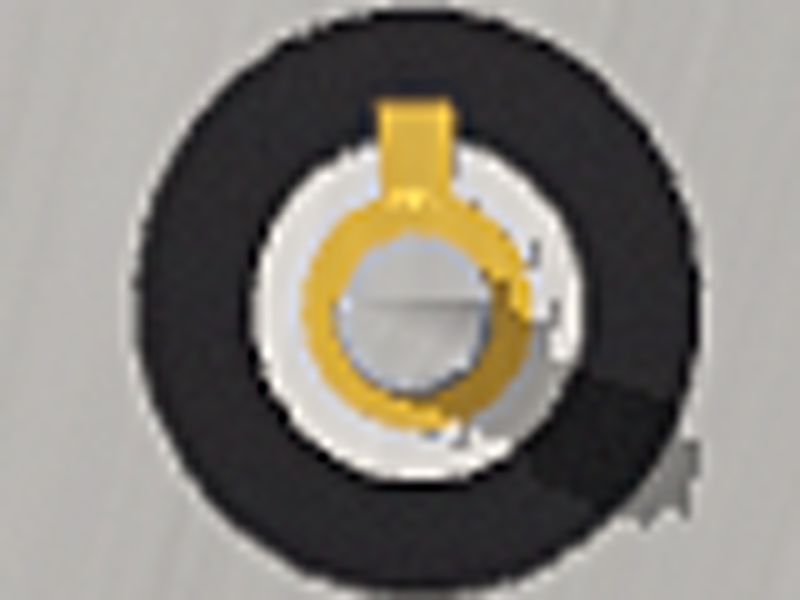

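The spindle centre is at crop (414,313). Its flat is horizontal in the image and the tab points straight up, so the knob's yaw already matches.

Run:
```python
from h import *
o=lo('p1');T=dict(position=np.zeros(3),tcp_rot=np.zeros(3))
u=lambda x,y:((x+.5)/10-.5+206,(y+.5)/10-.5+75)
t=onz('wrist',u(414,313),.114,o);print('tip world',t, onz('wrist',u(416,312),.091,o))
A=R.from_rotvec(o['tcp_rot']);print('tip in tool',A.inv().apply(t-o['position']))
o2=robot.get_obs();print(o2['position'],o2['tcp_rot'])
```

```text
tip world [0.5132109  0.08983107 0.114     ] [0.51312691 0.09000678 0.091     ]
tip in tool [ 0.07350754 -0.00288389  0.0718002 ]
[0.44198819 0.071909   0.18597151] [ 3.12444840e+00  3.26348669e-01 -8.17635740e-04]
```

{"op": "send_rows", "data": {
  "moves": [
    {"linear":[0.04,-0.004,0.02],"dr":[0,0,0]},
    {"linear":[0.08,-0.004,0.04],"dr":[0,0,0]},
    {"linear":[0.098,-0.0041,0.05],"dr":[0,0,0]},
    {"linear":[0.098,-0.0041,0.056],"dr":[0,0,0]},
    {"linear":[0.098,-0.0041,0.056],"dr":[0,0,0]}
  ]
}}

```text
time_s: 8.07
position: [0.5129, 0.0905, 0.1427]
tcp_rot: [-3.124, -0.328, 0.004]
ft_force: [0.3, 0.1, -1.0]
gripper_width: 0.0105
```

{"op": "send_rows", "data": {
  "moves": [
    {"linear":[0,0,0],"dr":[0,0,0]},
    {"linear":[0,0,0],"dr":[0,0,0]},
    {"linear":[0,0,0],"dr":[0,0,0]}
  ]
}}

```text
time_s: 8.32
position: [0.5129, 0.091, 0.145]
tcp_rot: [3.124, 0.328, 0.002]
ft_force: [0.4, 0.5, -0.0]
gripper_width: 0.0103
```

Run:
```python
from h import *
o=robot.get_obs();print(o['position'],o['tcp_rot'],o['ft_force'],o['moment'],o['time_s'])
t=[.5132,.0900,.114]
A=R.from_rotvec(o['tcp_rot']);print('tip in tool',A.inv().apply(t-o['position']),A.as_matrix()[:,2])
L=[]
for n in ('side','scene'):
    o,f=snap(n,'q1'+n);x,y=map(int,proj(n,[.5132,.09,.114])[0])
    L.append(cv2.resize(f[y-30:y+30,x-20:x+20],(400,600),interpolation=cv2.INTER_CUBIC))
cv2.imwrite('pics/q1.png',(np.clip(np.hstack(L)/255.,0,1)**.5*255).astype(np.uint8))
```

```text
[0.51292426 0.09095096 0.14501627] [3.12420408e+00 3.28376605e-01 1.71042979e-03] [ 0.40701849  0.47527077 -0.00856484] [-0.05126363 -0.0375126  -0.03805798] 8.3167
tip in tool [3.89767217e-05 9.78478666e-04 3.10166129e-02] [ 1.10160847e-03 -6.33149334e-05 -9.99999391e-01]
```

View pics/q1.png

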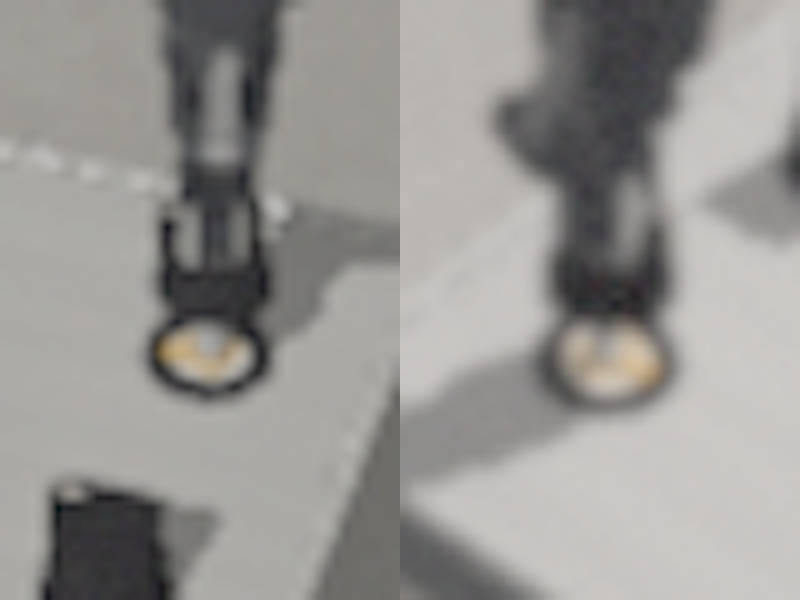

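The knob hangs straight above the spindle in both views. It reads about 0.8 mm off in tool y, so I'll correct that.

{"op": "send_rows", "data": {
  "moves": [
    {"linear":[0,0.0011,0.004],"dr":[0,0,0]},
    {"linear":[0,0.0011,0.008],"dr":[0,0,0]},
    {"linear":[0,0.0011,0.008],"dr":[0,0,0]},
    {"linear":[0,0.0011,0.008],"dr":[0,0,0]}
  ]
}}

```text
time_s: 8.75
position: [0.5131, 0.0904, 0.138]
tcp_rot: [3.124, 0.329, -0.001]
ft_force: [0.6, 0.6, -1.5]
gripper_width: 0.0109
```

```bash
cat > st.py <<'E'
from h import *
o=robot.get_obs();print(o['position'].round(4),o['tcp_rot'].round(4),o['ft_force'].round(1),o['moment'].round(2),o['time_s'])
A=R.from_rotvec(o['tcp_rot']);print('tip in tool mm',(1e3*A.inv().apply([.5132,.0900,.114]-o['position'])).round(2),'mouth',o['position'][2]-.0218)
E
python3 st.py
```

```text
[0.5131 0.0904 0.138 ] [ 3.1243e+00  3.2890e-01 -7.0000e-04] [ 0.6  0.6 -1.5] [-0.02 -0.06 -0.04] 8.75
tip in tool mm [1.000e-02 3.900e-01 2.398e+01] mouth 0.11618417498713494
```

{"op": "send_rows", "data": {
  "moves": [
    {"linear":[0,0.0002,0.002],"dr":[0,0,0]},
    {"linear":[0,0.0002,0.004],"dr":[0,0,0]},
    {"linear":[0,0.0002,0.006],"dr":[0,0,0]},
    {"linear":[0,0.0002,0.006],"dr":[0,0,0]}
  ]
}}

```text
time_s: 9.08
position: [0.5132, 0.0903, 0.1333]
tcp_rot: [3.124, 0.329, -0.001]
ft_force: [-0.2, 0.3, -2.0]
gripper_width: 0.0105
```

```bash
python3 st.py
```

```text
[0.5132 0.0903 0.1333] [ 3.1243e+00  3.2900e-01 -8.0000e-04] [-0.2  0.3 -2. ] [-0.03 -0.03 -0.02] 9.0833
tip in tool mm [-0.04  0.27 19.33] mouth 0.11152882167991375
```

{"op": "send_rows", "data": {
  "moves": [
    {"linear":[0,0,0.002],"dr":[0,0,0]},
    {"linear":[0,0,0.004],"dr":[0,0,0]},
    {"linear":[0,0,0.006],"dr":[0,0,0]},
    {"linear":[0,0,0.006],"dr":[0,0,0]}
  ]
}}

```text
time_s: 9.42
position: [0.5132, 0.0903, 0.1288]
tcp_rot: [3.124, 0.329, -0.001]
ft_force: [0.2, -0.8, -0.3]
gripper_width: 0.0106
```

```bash
python3 st.py
```

```text
[0.5132 0.0903 0.1288] [ 3.1243e+00  3.2890e-01 -8.0000e-04] [ 0.2 -0.8 -0.3] [-0.02 -0.05 -0.02] 9.4167
tip in tool mm [-0.03  0.26 14.84] mouth 0.10703980051070384
```

{"op": "send_rows", "data": {
  "moves": [
    {"linear":[0,0,0.003],"dr":[0,0,0]},
    {"linear":[0,0,0.006],"dr":[0,0,0]},
    {"linear":[0,0,0.008],"dr":[0,0,0]},
    {"linear":[0,0,0.008],"dr":[0,0,0]}
  ]
}}

```text
time_s: 9.75
position: [0.5132, 0.0903, 0.1228]
tcp_rot: [3.124, 0.329, -0.001]
ft_force: [-0.1, 0.3, -1.9]
gripper_width: 0.0106
```

```bash
python3 st.py
```

```text
[0.5132 0.0903 0.1228] [ 3.1243e+00  3.2900e-01 -7.0000e-04] [-0.1  0.3 -1.9] [ 0.02 -0.12  0.  ] 9.75
tip in tool mm [-0.04  0.27  8.8 ] mouth 0.10100134577835386
```

{"op": "send_rows", "data": {
  "moves": [
    {"linear":[0,0,0.001],"dr":[0,0,0]},
    {"linear":[0,0,0.002],"dr":[0,0,0]},
    {"linear":[0,0,0.002],"dr":[0,0,0]},
    {"linear":[0,0,0.002],"dr":[0,0,0]}
  ]
}}

```text
time_s: 10.08
position: [0.5133, 0.0903, 0.1217]
tcp_rot: [3.124, 0.329, -0.0]
ft_force: [-0.4, 0.4, -1.0]
gripper_width: 0.0104
```

```bash
python3 st.py
```

```text
[0.5133 0.0903 0.1217] [ 3.1242e+00  3.2900e-01 -2.0000e-04] [-0.4  0.4 -1. ] [-0.01 -0.05  0.02] 10.0833
tip in tool mm [-0.15  0.24  7.71] mouth 0.09990947550431024
```

{"op": "send_rows", "data": {
  "moves": [
    {"linear":[0,0,0.001],"dr":[0,0,0]},
    {"linear":[0,0,0.002],"dr":[0,0,0]},
    {"linear":[0,0,0.002],"dr":[0,0,0]},
    {"linear":[0,0,0.002],"dr":[0,0,0]}
  ]
}}

```text
time_s: 10.42
position: [0.5134, 0.0902, 0.1205]
tcp_rot: [3.124, 0.329, 0.001]
ft_force: [-1.1, 0.7, 5.5]
gripper_width: 0.011
```

```bash
python3 st.py
```

```text
[0.5134 0.0902 0.1205] [3.1242e+00 3.2890e-01 6.0000e-04] [-1.1  0.7  5.5] [ 0.02  0.14 -0.03] 10.4167
tip in tool mm [-0.27  0.16  6.52] mouth 0.09871575797083669
```

{"op": "send_rows", "data": {
  "moves": [
    {"linear":[0,0,0.001],"dr":[0,0,0]},
    {"linear":[0,0,0.002],"dr":[0,0,0]},
    {"linear":[0,0,0.002],"dr":[0,0,0]},
    {"linear":[0,0,0.002],"dr":[0,0,0]}
  ]
}}

```text
time_s: 10.75
position: [0.5135, 0.0903, 0.1191]
tcp_rot: [3.124, 0.329, 0.001]
ft_force: [-1.7, -0.1, 6.9]
gripper_width: 0.0107
```

```bash
python3 st.py
```

```text
[0.5135 0.0903 0.1191] [3.1242e+00 3.2890e-01 7.0000e-04] [-1.7 -0.1  6.9] [-0.02  0.31 -0.02] 10.75
tip in tool mm [-0.31  0.2   5.07] mouth 0.09727437784616853
```

{"op": "send_rows", "data": {
  "moves": [
    {"linear":[0,0,0.001],"dr":[0,0,0]},
    {"linear":[0,0,0.002],"dr":[0,0,0]},
    {"linear":[0,0,0.003],"dr":[0,0,0]},
    {"linear":[0,0,0.0035],"dr":[0,0,0]},
    {"linear":[0,0,0.0035],"dr":[0,0,0]}
  ]
}}

```text
time_s: 11.17
position: [0.5135, 0.0902, 0.1166]
tcp_rot: [3.124, 0.329, 0.001]
ft_force: [-3.2, -0.9, 10.0]
gripper_width: 0.0104
```

```bash
python3 st.py
```

```text
[0.5135 0.0902 0.1166] [3.1242e+00 3.2890e-01 1.1000e-03] [-3.2 -0.9 10. ] [-0.06  0.42 -0.03] 11.1667
tip in tool mm [-0.36  0.18  2.62] mouth 0.09481613087739547
```

{"op": "send_rows", "data": {
  "moves": [
    {"linear":[0,0,0.0005],"dr":[0,0,0]},
    {"linear":[0,0,0.001],"dr":[0,0,0]},
    {"linear":[0,0,0.001],"dr":[0,0,0]},
    {"linear":[0,0,0.001],"dr":[0,0,0]}
  ]
}}

```text
time_s: 11.5
position: [0.5135, 0.0903, 0.116]
tcp_rot: [3.124, 0.329, 0.001]
ft_force: [-2.4, -1.1, 10.4]
gripper_width: 0.0107
```

```bash
python3 st.py
```

```text
[0.5135 0.0903 0.116 ] [3.1242e+00 3.2890e-01 1.3000e-03] [-2.4 -1.1 10.4] [ 0.04  0.54 -0.  ] 11.5
tip in tool mm [-0.39  0.19  2.  ] mouth 0.09420129473440732
```

{"op": "send_rows", "data": {
  "moves": [
    {"linear":[0,0,0.0005],"dr":[0,0,0]},
    {"linear":[0,0,0.001],"dr":[0,0,0]},
    {"linear":[0,0,0.001],"dr":[0,0,0]},
    {"linear":[0,0,0.001],"dr":[0,0,0]}
  ]
}}

```text
time_s: 11.83
position: [0.5136, 0.0903, 0.1155]
tcp_rot: [3.124, 0.329, 0.002]
ft_force: [-4.8, -0.4, 13.1]
gripper_width: 0.0108
```

```bash
python3 st.py
```

```text
[0.5136 0.0903 0.1155] [3.1241e+00 3.2900e-01 1.7000e-03] [-4.8 -0.4 13.1] [-0.02  0.76 -0.03] 11.8333
tip in tool mm [-0.44  0.19  1.54] mouth 0.09373649024314272
```

{"op": "send_rows", "data": {
  "moves": [
    {"linear":[0,0,0.0005],"dr":[0,0,0]},
    {"linear":[0,0,0.0008],"dr":[0,0,0]},
    {"linear":[0,0,0.0008],"dr":[0,0,0]},
    {"linear":[0,0,0.0008],"dr":[0,0,0]}
  ]
}}

```text
time_s: 12.17
position: [0.5137, 0.0903, 0.1154]
tcp_rot: [3.124, 0.329, 0.003]
ft_force: [-6.1, -0.6, 20.3]
gripper_width: 0.0101
```

```bash
python3 st.py
```

```text
[0.5137 0.0903 0.1154] [3.1241e+00 3.2900e-01 2.6000e-03] [-6.1 -0.6 20.3] [-0.09  1.2  -0.03] 12.1667
tip in tool mm [-0.58  0.15  1.44] mouth 0.09363960701518174
```

{"op": "send_rows", "data": {
  "moves": [
    {"linear":[0,0,0],"dr":[0,0,0]},
    {"linear":[0,0,0],"dr":[0,0,0]},
    {"linear":[0,0,0],"dr":[0,0,0]},
    {"linear":[0,0,0],"dr":[0,0,0]},
    {"linear":[0,0,0],"dr":[0,0,0]}
  ]
}}

```text
time_s: 12.58
position: [0.5137, 0.0903, 0.1154]
tcp_rot: [3.124, 0.329, 0.002]
ft_force: [-5.6, -0.5, 19.0]
gripper_width: 0.0104
```

```bash
python3 st.py
python3 - <<'E'
from h import *
o,f=snap('wrist','e1')
f=cv2.resize(f[180:330,150:350],(800,600),interpolation=cv2.INTER_CUBIC)
cv2.imwrite('pics/e1c.png',(np.clip(f/255.,0,1)**.4*255).astype(np.uint8))
L=[]
for n in ('side','scene'):
    o,f=snap(n,'e1'+n);x,y=map(int,proj(n,[.5132,.09,.114])[0])
    L.append(cv2.resize(f[y-30:y+30,x-20:x+20],(400,600),interpolation=cv2.INTER_CUBIC))
cv2.imwrite('pics/e1s.png',(np.clip(np.hstack(L)/255.,0,1)**.5*255).astype(np.uint8))
E
```

```text
[0.5137 0.0903 0.1154] [3.1241e+00 3.2890e-01 2.4000e-03] [-5.6 -0.5 19. ] [-0.02  1.17  0.07] 12.5833
tip in tool mm [-0.54  0.15  1.37] mouth 0.09357534324212065
```

View pics/e1c.png

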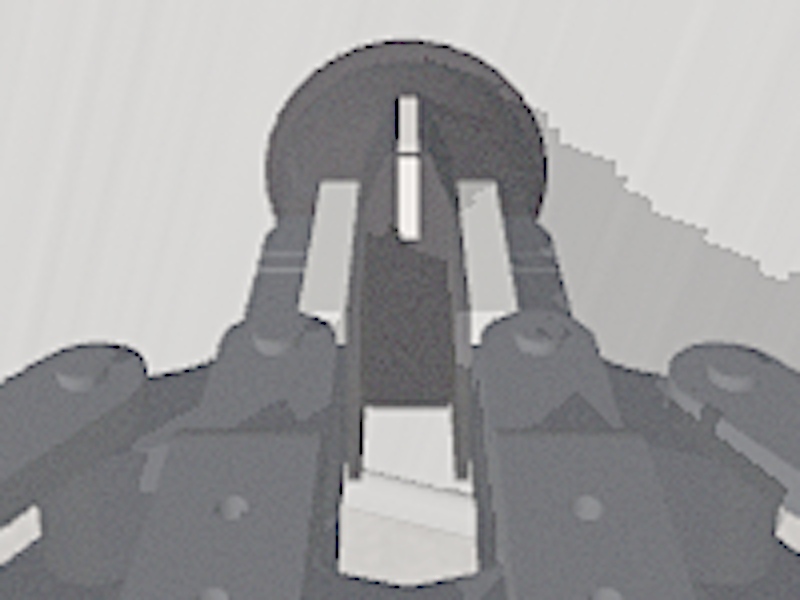

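View pics/e1s.png

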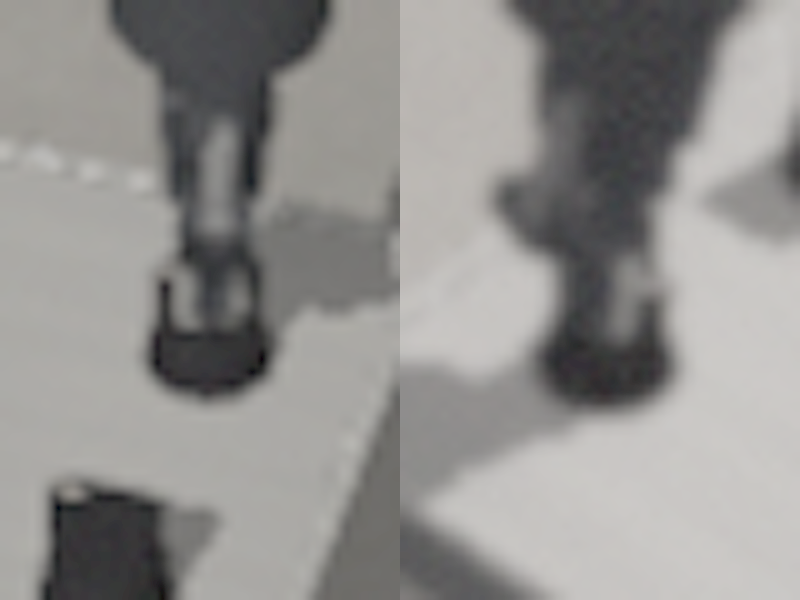

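The knob has not moved in the grip: its line is still at crop (408,95–240). It sits down over the bezel, and the force holds steady at about 19 N with the spindle at its stop. I'm handing in.

```bash
python3 -c "
from cell import robot
print(robot.sign_off())"; python3 st.py
```

```text
the job is handed in; nothing more can be done
None
the job is handed in; nothing more can be done
```

The loose black knob is on the bare spindle, flat to flat. The robot is still gripping it and holding the tap pressed in; I handed the job in at about 12.7 s. No verdict is reported.

- **Fit:** The knob slid on with no noticeable force and met the bore's end within about 0.3 mm of the expected height. The knob and spindle flats agreed within about 0.02 rad in the wrist view, so almost no turn of the knob was needed.
- **Pressed in:** The tool went down about 5.2 mm against a force rising from about 6 to 13 N. It then stopped at the hard stop, where the push held steady at about 19–20 N. The grip was set to 90 N.
- **Grip:** The knob sits at the same pixels in the wrist view as just after pick-up, so it did not slip. The tool's yaw did not change while pressing.
- **Not checked directly:**
  - The brass tab is hidden under the fitted knob, so I infer from the unchanged tool yaw that the tap did not turn.
  - I took no final picture of the bystanders. The forces never suggested touching one.
- **Disagreed:**
  - The gripper read 10–11 mm on the 13 mm bar throughout.
  - At the stop there was a sideways force of about 6 N and a tool offset of about 0.5 mm, inside the 3 mm limit.

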